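# Set the illuminator's mirror leg and hold it clamped

## Task

Ready the microscope illuminator. First push its open filter drawer fully home until it seats. Then take the sliding mirror leg by its upright fin, draw it out until its pointer is level with the index mark and, still holding it at the mark, press the raised forked cam lever down flat. The leg's spring pulls it back even with the lever shut until a colleague tightens the screw, so finish holding the leg by the fin at the mark, lever down; do not let go, and leave the bottle, the beaker and the slide box where they stand.

Things in the scene. Friction and masses are not known exactly. Their poses are not given: they have to be found in the camera images.
- illuminator: Fixed lamp. Origin on the work surface; x away from the robot, y along the leg's axis towards the lamp house, z up. Base plate 160 x 460 x 12 mm high, y -275 to 185 mm. Grey lamp house 130 (x) x 110 (y) mm centred at y +120 mm, 110 mm high, drawer in its face towards the robot. A level tube 28 mm thick (collar 36 mm, top at 58 mm) leaves the house to y -36 mm; the leg slides in it along -y.
- drawer (a joint): Filter drawer: metres it stands open, 0 = fully home, at most 0.055; pushed along the illuminator's +x to close. Sliding friction about 1 N; over the last 10 mm a sprung ball detent first resists with about 5 N, then draws it in.
- drawer_front (a point): Middle of the outer face of the drawer's black front, a flat plate 80 mm wide (illuminator y) and 46 mm high, its middle 78 mm above the surface; moves with the drawer. No handle: it is pushed.
- leg (a joint): How far the leg is drawn out, m: 0 = fully in (start), at most 0.12; grows along the illuminator's -y. A spring always pulls it in with 4 to 6 N (plus about 1 N friction), also when the lever is shut.
- fin (a point): Upright aluminium grip fin on the leg's grey head: 30 mm along illuminator x, 14 mm thick along y (pinch it this way), 65 mm high. Origin: middle of its foot, 54 mm above the surface, top at 119 mm; axes as the illuminator. The head is 85 x 64 mm (x, y), top at 55 mm. A round 42 mm mirror, top at 60 mm, sits 82 mm beyond the fin (illuminator -y).
- leg_pointer (a point): Tip of the flat steel pointer on the robot side of the head, 23 mm above the surface, level with the middle of the fin (62 mm from it along illuminator -x). The leg is at length when this point and the mark have the same place along illuminator y.
- mark: Index mark: a black T-shaped clip (26 mm bar 5 mm wide along illuminator x, 26 mm cross piece on the robot side) lying on the aluminium scale strip of the base plate, fixed, 14 mm above the surface. Origin: middle of its bar; axes as the illuminator. It stands where the leg must be drawn out 40 to 95 mm.
- lever (a joint): Cam lever, rad: 0 = shut (flat on the head), about 0.45 = fully raised; starts raised 0.40 to 0.45. Fork hinged on a line along illuminator y, 40 mm from the fin's middle at illuminator +x, 60 mm above the surface; it rides on the leg. Stays where left; about 5 N down on the prongs beside the fin shuts it.
- lever_tip (a point): Middle between the free ends of the fork's two prongs, upper side, on the robot side of the fin, 70 mm from the hinge. The prongs, each 21 mm wide, run 11 to 32 mm either side of the fin's mid plane, under fingers that straddle the fin. Their tops are 65 mm above the surface when shut; raised, the free ends stand 95 mm above it.
- sample_bottle: Loose clear bottle, 64 mm across, about 130 mm high, origin under its foot. Leave alone.
- beaker: Loose glass beaker, 72 mm across, 85 mm high, origin under its foot. Leave alone.
- slide_box: Loose wooden box 90 x 60 x 30 mm, origin under its foot. Leave alone.

How it is judged:
On the way, in this order (a step that is already met when the one before it is completed fails the run):
1. the filter drawer is home on its detent (value of joint drawer below 0.003 m), for 0.2 s.
2. the leg is held at the mark with the lever still up (y of leg_pointer in the frame of mark between -0.006 and 0.006 m and contact force between the fingers and leg_fin above 1 N and value of joint lever above 0.2 rad), for 0.2 s.
3. the lever is pressed shut with the leg still at the mark (value of joint lever below 0.06 rad and y of leg_pointer in the frame of mark between -0.006 and 0.006 m and contact force between the fingers and leg_fin above 1 N), for 0.2 s.
At the end, for the whole second after the job is handed in: Drawer within 3 mm of home; lever within 0.06 rad of shut; pointer within 6 mm of the mark along the leg; the fingers still hold the fin (over 1 N); bottle, beaker and slide box within 20 mm of their places (all of step 3 and value of joint drawer below 0.003 m and distance of each of sample_bottle, beaker, slide_box from where it was at the start of the episode below 0.02 m); the arm keeps its last pose, push and grip.
It fails at once if the lever is shut while the leg is away from the mark (value of joint lever below 0.1 rad and (y of leg_pointer in the frame of mark above 0.015 m or y of leg_pointer in the frame of mark below -0.015 m)).
It fails at once if the bottle, the beaker or the slide box is disturbed (distance of any of sample_bottle, beaker, slide_box from where it was at the start of the episode above 0.03 m).
It also fails if it takes over 45 s, if anything falls off the work surface, if the arm or the gripper's body presses on something with over 40 N, if the wrist force passes 120 N, or if a joint passes its speed limit or range.

## Robot

A 6-joint arm with a two-finger parallel gripper is mounted at the origin on the work surface. World frame = base frame: x ahead of the robot, y to its left, z up, the work surface at z = 0. Lengths are in m, angles in rad, forces in N, time in s.
With the tool pointing down it reaches from about 0.325 to 0.9 m from the base axis. Payload 6.1 kg.
Tool frame: the origin (TCP) lies midway between the tips of the shut fingers; the grasp point (between the pads) lies 19 mm behind it; x points along the fingers, y is the direction in which the jaws open and shut, and the axes are right-handed (so a half turn about x gives the same grasp; the last joint's range is limited). The gripper opens to 85 mm and grips with 20 to 120 N. Pads are 22 mm wide; open, the fingers measure 114 mm over their backs; the gripper's body (76 mm by 85 mm) begins 54 mm behind the grasp point. The pads swing forward as they close: fully open they stand 13 mm farther back than shut.
Start: joints at [-1.227, 0.22, 1.526, -0, 1.395, -0.126], TCP at [0.283, -0.557, 0.231] pointing down, gripper open.
Joint ranges: [-2.98, 2.98], [-0.91, 2.08], [0.09, 2.57], [-1.24, 4.39], [0.2, 2.65], [-2.68, 2.68]. Speed limits (rad/s): [2.57, 2.57, 3.01, 3.14, 3.14, 3.14].

## Interface

Orientations are given as [roll, pitch, yaw] about the fixed x, y, z axes, in that order (R = Rz(yaw) Ry(pitch) Rx(roll)).
In Python, from plant import movep, move_l, set_joints, gripper_to, hold, inverse_kinematics, observe, get_image, get_calibration, Unreachable, job_done gives the robot as it stands. Calls block until the motion is done:
- movep(position, orientation): joint-space move of the TCP to a pose.
- move_l(position, feed=0.15, rotation=None, max_force=None): straight line of the TCP; rotation=None keeps the orientation; feed is the mean speed in m/s. With max_force (N) it stops when the force on the tool has changed by that much, and returns True; else False.
- set_joints(angles): joint-space move.
- gripper_to(opening, f_grip=None): finger opening in m; f_grip is the grip in N (None keeps the last); returns when the fingers have stopped.
- hold(seconds).
- inverse_kinematics(position, orientation): joint angles nearest the present ones, or None.
- observe(): the state.
- get_image(name): name is "scene" or "top" or "wrist"; returns (picture, depth): 384x512x3 uint8, red, green, blue; 384x512 float32, m along the optical axis (not along the pixel's ray), 0 where there is no reading.
- get_calibration(name): a dict with "intrinsics" (3x3 intrinsics, pixels), "world_from_camera" (4x4, takes a point from camera to world coordinates). Camera axes: x right, y down, z forward; pixel columns grow to the right and rows downward; lengths in m; the calibration is good to about 2 mm. A picture is of the moment at which its call begins: read the wrist's pose just before it. get_calibration takes no time and is no camera call; for the wrist camera it gives the pose at the moment of the call.
A pose or a line that the arm cannot do raises Unreachable and nothing moves.
- job_done(): hands the job in, once; it reports no verdict.
The state is a dict: "time_s": time; "q": joint angles; "joint_velocities": joint speeds; "joint_torque": joint torques, N m; "eef_pos": TCP position; "tcp_rot": TCP orientation; "ft_force": force on the tool from outside, world axes, zero at the start; "torque": the same for the moment, N m; "opening": finger opening in m.
Only numpy, scipy, OpenCV 4.12 (cv2) and the standard library are available. Lean on these libraries where they do the work, as an engineer would, in place of code of your own. Each camera call takes 0.05 s, during which the arm holds its last target.

## Working session

There is one attempt and no reset: what is moved stays moved. The work goes in short steps, each a Python script; the robot and the scene stay as the last script left them, time stands still between calls to the robot, and variables do not carry over. Pictures are saved under pics/ and viewed, and the job is handed in when it is done.

```bash
ls; mkdir -p pics
python3 - <<'E'
from plant import *
import cv2,numpy as np
for n in ["scene","top","wrist"]:
    c=get_calibration(n); im,d=get_image(n)
    cv2.imwrite(f"pics/a_{n}.png",im[:,:,::-1]); np.savez(f"pics/a_{n}.npz",im=im,d=d,K=c["intrinsics"],T=c["world_from_camera"])
    print(n,np.round(c["intrinsics"],1).tolist(),np.round(c["world_from_camera"],3).tolist(), (d>0).mean())
s=observe();print(s)
E
```

```text
pics
scene [[371.6, 0.0, 255.8], [0.0, 371.6, 183.8], [0.0, 0.0, 1.0]] [[0.033, 0.721, -0.693, 1.161], [0.999, -0.03, 0.017, -0.027], [-0.008, -0.693, -0.721, 0.754], [0.0, 0.0, 0.0, 1.0]] 0.9960428873697916
top [[414.0, 0.0, 256.8], [0.0, 414.0, 186.1], [0.0, 0.0, 1.0]] [[-0.001, -0.979, 0.204, 0.325], [-1.0, 0.001, -0.0, -0.019], [0.0, -0.204, -0.979, 1.129], [0.0, 0.0, 0.0, 1.0]] 0.9960428873697916
wrist [[302.2, 0.0, 261.5], [0.0, 302.2, 200.9], [0.0, 0.0, 1.0]] [[0.453, -0.856, -0.25, 0.345], [-0.892, -0.436, -0.124, -0.524], [-0.003, 0.279, -0.96, 0.373], [0.0, 0.0, 0.0, 1.0]] 0.9963277180989584
{'time_s': 0.15, 'q': array([-1.22710766e+00,  2.21043657e-01,  1.52735837e+00, -1.56740081e-05,
        1.39472446e+00, -1.26111641e-01]), 'joint_velocities': array([ 0.00076562, -0.00168644, -0.00315627, -0.00058132, -0.00017211,
       -0.00060924]), 'joint_torque': array([ 1.06223531e-03, -4.97483647e+01, -3.89905000e+01, -3.34505303e-04,
        7.06984458e-03, -3.34081255e-05]), 'eef_pos': array([ 0.28276586, -0.55684071,  0.23044605]), 'tcp_rot': array([-1.68685018,  1.56926242,  1.92454554]), 'ft_force': array([0.03118549, 0.79585595, 0.21109912]), 'torque': array([ 0.02287708, -0.04885851, -0.00140489]), 'opening': 0.08546057341561462}
```

View pics/a_scene.png

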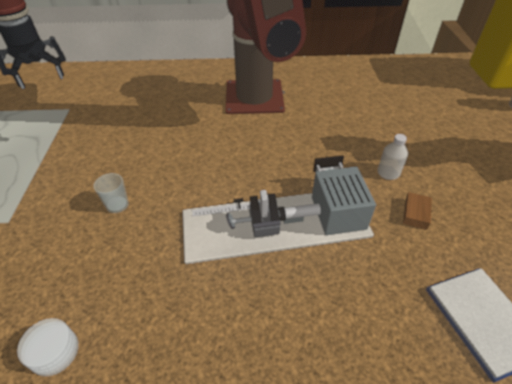

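View pics/a_top.png

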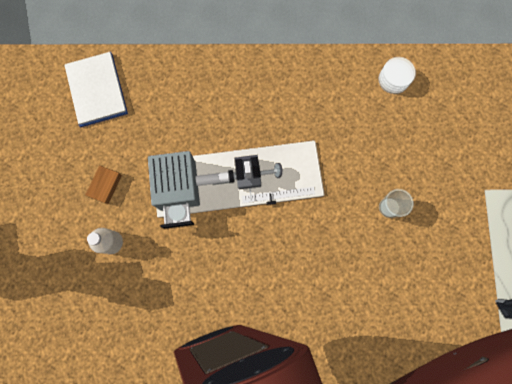

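Top view: lamp house around (172,180), drawer front around (177,223), fin around (247,167), mark around (271,199), bottle (100,240), beaker (396,204) and box (104,184). I'll zoom in.

```bash
cat > h.py <<'E'
import numpy as np,cv2
from plant import *
def load(f):
    z=np.load(f); return z['im'],z['d'],z['K'],z['T']
def px2w(K,T,uv,d):
    p=np.array([(uv[0]-K[0,2])/K[0,0]*d,(uv[1]-K[1,2])/K[1,1]*d,d,1]); return (T@p)[:3]
def px2plane(K,T,uv,z):
    r=T[:3,:3]@np.array([(uv[0]-K[0,2])/K[0,0],(uv[1]-K[1,2])/K[1,1],1]); o=T[:3,3]
    return o+r*(z-o[2])/r[2]
def proj(K,T,P):
    p=np.linalg.inv(T)@np.append(P,1); return (K@(p[:3]/p[2]))[:2]
def cloud(d,K,T):
    v,u=np.mgrid[0:d.shape[0],0:d.shape[1]]
    P=np.stack([(u-K[0,2])/K[0,0]*d,(v-K[1,2])/K[1,1]*d,d],-1)
    return P@T[:3,:3].T+T[:3,3]
def snap(n,tag):
    c=get_calibration(n); im,d=get_image(n)
    cv2.imwrite(f"pics/{tag}.png",im[:,:,::-1]); np.savez(f"pics/{tag}.npz",im=im,d=d,K=c["intrinsics"],T=c["world_from_camera"])
    return im,d,c["intrinsics"],c["world_from_camera"]
E
python3 - <<'E'
from h import *
im,d,K,T=load("pics/a_top.npz")
cv2.imwrite("pics/b.png",cv2.resize(im[130:260,140:340,::-1],None,fx=4,fy=4,interpolation=cv2.INTER_CUBIC))
X=cloud(d,K,T)
for n,uv in dict(fin=(247,167),house=(172,165),front=(177,224),mark=(271,199),bottle=(100,240),beaker=(396,204),box=(104,184)).items():
    print(n,np.round(X[uv[1],uv[0]],3))
im,d,K,T=load("pics/a_scene.npz")
cv2.imwrite("pics/c.png",cv2.resize(im[140:270,175:375,::-1],None,fx=4,fy=4,interpolation=cv2.INTER_CUBIC))
E
```

```text
fin [0.584 0.005 0.123]
house [0.593 0.197 0.106]
front [0.443 0.179 0.104]
mark [ 0.52  -0.058  0.021]
bottle [0.402 0.361 0.121]
beaker [ 0.508 -0.401  0.007]
box [0.56  0.396 0.03 ]
```

View pics/b.png

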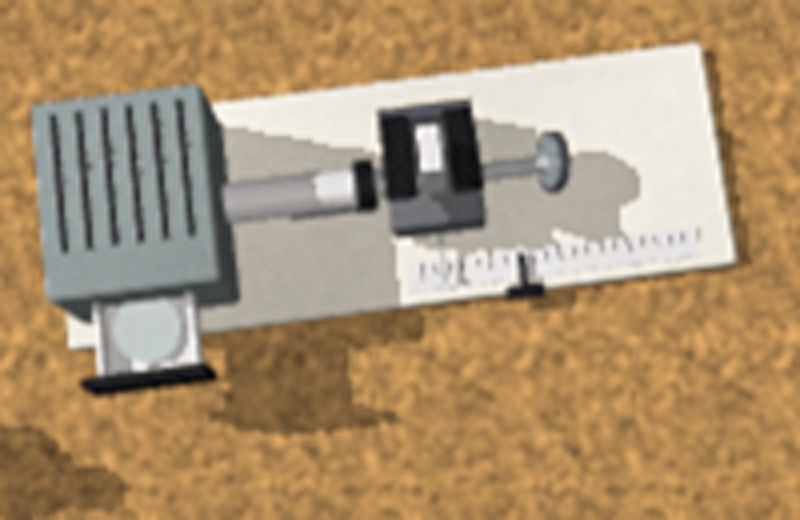

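View pics/c.png

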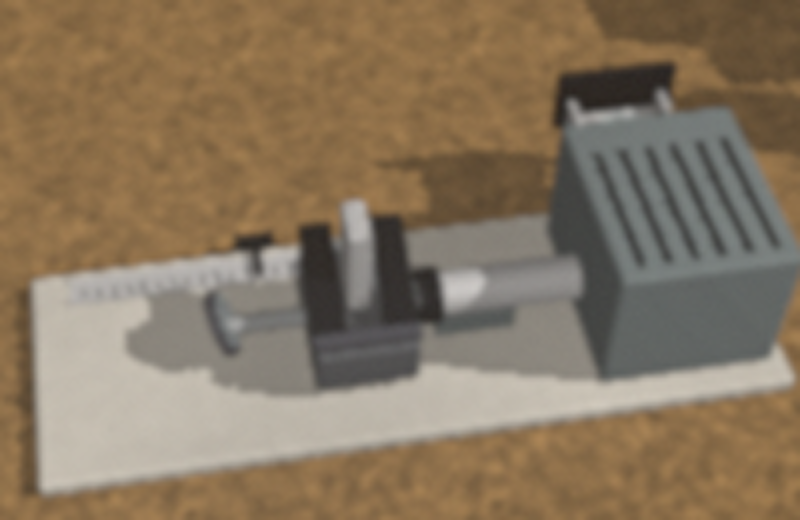

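Top crop: plate corners at (700,43), (735,262) and (68,347), fin top around (428,146), mark stem around (522,268), drawer front top edge (85,384)-(214,372). Now computing the frame.

Run:
```python
from h import *
im,d,K,T=load("pics/a_top.npz")
f=lambda u,v:(140+(u+.5)/4-.5,130+(v+.5)/4-.5)
A=px2plane(K,T,f(700,43),.012);B=px2plane(K,T,f(735,262),.012);C=px2plane(K,T,f(68,347),.012)
print(A,B,C,np.linalg.norm(A-B),np.linalg.norm(C-B))
e=C-B; yaw=np.arctan2(-e[0],e[1]); e2=A-B; print("yaw",np.degrees(yaw),np.degrees(np.arctan2(e2[1],e2[0])))
ex=np.array([np.cos(yaw),np.sin(yaw),0]);ey=np.array([-np.sin(yaw),np.cos(yaw),0])
O=(A+C)/2-ey*(-.045); O[2]=0; print("O",O)
for z,n,uv in [(.119,'fintop',(428,146)),(.0145,'mark',(522,268)),(.101,'dfrontL',(85,384)),(.101,'dR',(214,372))]:
    P=px2plane(K,T,f(*uv),z); print(n,P.round(4),"ill x,y",((P-O)@ex).round(4),((P-O)@ey).round(4))
X=cloud(d,K,T)
# house points from depth: top
for nm in ["a_top","a_scene"]:
    im,d,K,T=load(f"pics/{nm}.npz"); X=cloud(d,K,T); P=X.reshape(-1,3); L=np.c_[(P-O)@ex,(P-O)@ey,P[:,2]]
    m=(abs(L[:,1]-.12)<.08)&(abs(L[:,0])<.09)&(L[:,2]>.09)&(L[:,2]<.125)
    print(nm,"house",np.percentile(L[m],[2,98],axis=0).round(3).tolist(),np.median(L[m],0).round(3))
    m=(abs(L[:,1])<.15)&(abs(L[:,0])<.09)&(L[:,2]>.103)&(L[:,1]<.03)
    print("fin",L[m].round(3).tolist())
    m=(abs(L[:,1]-.12)<.07)&(L[:,0]<-.09)&(L[:,0]>-.16)&(L[:,2]>.05)
    print("front",m.sum(),np.percentile(L[m],[2,50,98],axis=0).round(3).tolist() if m.any() else 0)
```

```text
[ 0.68950011 -0.18248052  0.012     ] [ 0.53235968 -0.20184323  0.012     ] [0.47418932 0.25302779 0.012     ] 0.15832886951543532 0.4585754461115129
yaw 7.287611132417054 7.024530883509829
O [0.57613646 0.07991012 0.        ]
fintop [0.587  0.0065 0.119 ] ill x,y 0.0015 -0.0742
mark [ 0.5279 -0.0556  0.0145] ill x,y -0.065 -0.1283
dfrontL [0.4392 0.2197 0.101 ] ill x,y -0.1181 0.156
dR [0.4466 0.1397 0.101 ] ill x,y -0.121 0.0757
a_top house [[-0.066, 0.066, 0.097], [0.06, 0.172, 0.115]] [-0.005  0.119  0.111]
fin [[0.012, -0.069, 0.122], [0.012, -0.071, 0.121], [0.013, -0.074, 0.117], [0.012, -0.076, 0.12], [0.011, -0.079, 0.121], [0.011, -0.069, 0.117], [0.01, -0.071, 0.121], [0.01, -0.074, 0.118], [0.008, -0.076, 0.123], [0.009, -0.079, 0.119], [0.009, -0.081, 0.118], [0.008, -0.068, 0.12], [0.007, -0.071, 0.12], [0.007, -0.073, 0.119], [0.006, -0.076, 0.121], [0.006, -0.078, 0.122], [0.006, -0.081, 0.119], [0.005, -0.068, 0.12], [0.005, -0.071, 0.12], [0.005, -0.073, 0.119], [0.004, -0.075, 0.122], [0.005, -0.078, 0.116], [0.003, -0.08, 0.123], [0.002, -0.068, 0.121], [0.002, -0
[... 2930 characters left out ...]
12], [0.015, -0.082, 0.117], [0.016, -0.08, 0.118], [0.014, -0.077, 0.115], [0.015, -0.075, 0.115], [0.015, -0.072, 0.115], [0.013, -0.07, 0.113], [0.01, -0.083, 0.108], [0.014, -0.082, 0.112], [0.013, -0.079, 0.111], [0.015, -0.077, 0.112], [0.014, -0.075, 0.111], [0.014, -0.072, 0.111], [0.014, -0.07, 0.11], [0.013, -0.081, 0.108], [0.015, -0.08, 0.11], [0.012, -0.077, 0.106], [0.014, -0.075, 0.108], [0.013, -0.072, 0.105], [0.012, -0.069, 0.104], [0.015, -0.082, 0.107], [0.015, -0.079, 0.106], [0.014, -0.077, 0.105], [0.015, -0.075, 0.105], [0.015, -0.07, 0.104], [0.016, -0.082, 0.104], [0.016, -0.077, 0.103]]
front 399 [[-0.12, 0.079, 0.065], [-0.114, 0.116, 0.083], [-0.1, 0.155, 0.102]]
```

```bash
cat >> h.py <<'E'
from scipy.spatial.transform import Rotation as Ro
YAW=np.radians(7.2)
ex=np.array([np.cos(YAW),np.sin(YAW),0]);ey=np.array([-np.sin(YAW),np.cos(YAW),0])
O=np.array([.5763,.0797,0])
def W(x,y,z): return O+ex*x+ey*y+np.array([0,0,z])
def L(P): P=np.asarray(P)-O; return np.array([P@ex,P@ey,P[2]])
def rot(sg):
    x=np.array([0,0,-1.]);y=sg*ey
    return Ro.from_matrix(np.c_[x,y,np.cross(x,y)]).as_euler('xyz').tolist()
E
python3 - <<'E'
from h import *
for sg in (1,-1):
    for p in [(-.18,.117,.2),(-.06,.117,.062),(0,-.075,.2),(0,-.13,.09)]:
        q=inverse_kinematics(W(*p).tolist(),rot(sg)); print(sg,p,None if q is None else np.round(q,2))
E
```

```text
1 (-0.18, 0.117, 0.2) [ 0.24 -0.27  2.07 -0.    1.34 -1.46]
1 (-0.06, 0.117, 0.062) [ 0.21  0.2   1.89 -0.    1.05 -1.48]
1 (0, -0.075, 0.2) [-0.13  0.15  1.67  0.    1.32 -1.82]
1 (0, -0.13, 0.09) [-0.22  0.29  1.73  0.    1.13 -1.91]
-1 (-0.18, 0.117, 0.2) [ 0.24 -0.27  2.07 -0.    1.34  1.68]
-1 (-0.06, 0.117, 0.062) [ 0.21  0.2   1.89 -0.    1.05  1.66]
-1 (0, -0.075, 0.2) [-0.13  0.15  1.67  0.    1.32  1.32]
-1 (0, -0.13, 0.09) [-0.22  0.29  1.73  0.    1.13  1.23]<sys>:0: UserWarning: Gimbal lock detected. Setting third angle to zero since it is not possible to uniquely determine all angles.
```

```bash
python3 -W ignore - <<'E'
from h import *
R=rot(1)
gripper_to(0.0)
movep(W(-.18,.117,.2).tolist(),R)
print(observe()['time_s'])
snap("wrist","d_w")
move_l(W(-.165,.117,.066).tolist(),feed=.2)
s=observe();print(s['time_s'],L(s['eef_pos']),s['opening'],s['ft_force'])
r=move_l(W(-.095,.117,.066).tolist(),feed=.08,max_force=15)
s=observe();print(r,s['time_s'],L(s['eef_pos']),s['ft_force'])
snap("top","d_top")
E
```

```text
3.525
4.4 [-0.16428334  0.11698463  0.06679373] -5.513260352165342e-05 [0.49403098 0.01850406 0.10354789]
False 5.425 [-0.09506341  0.11696224  0.0659174 ] [ 0.01356325 -0.45428381 -0.07023283]
```

View pics/d_w.png

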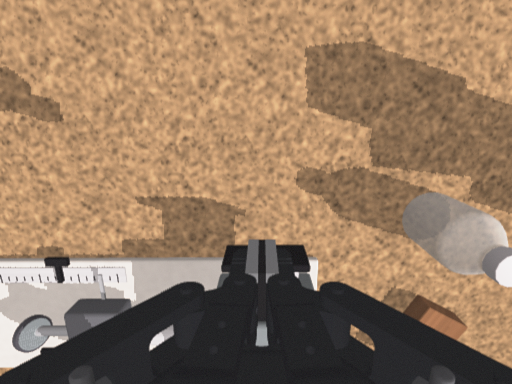

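View pics/d_top.png

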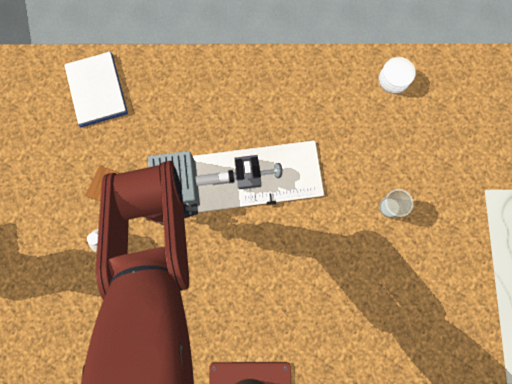

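The wrist view shows the mark at (58,268) and the pointer at (101,283), both left of the fingers. The bottle is well clear. Continuing the push.

```bash
python3 -W ignore - <<'E'
from h import *
x=-.095
r=move_l(W(-.045,.117,.066).tolist(),feed=.03,max_force=14)
s=observe();print(r,s['time_s'],L(s['eef_pos']),s['ft_force'])
im,d,K,T=snap("scene","e_s")
P=cloud(d,K,T)
cv2.imwrite("pics/e.png",cv2.resize(im[130:270,275:395,::-1],None,fx=4,fy=4,interpolation=cv2.INTER_CUBIC))
E
```

```text
True 6.15 [-0.08517667  0.11706243  0.06523921] [ 0.21650888  0.01231466 -0.50326462]
```

View pics/e.png

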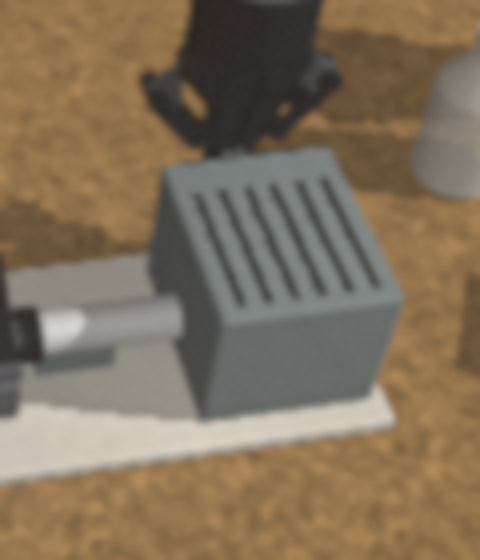

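```bash
python3 -W ignore - <<'E'
from h import *
for k in range(2):
    r=move_l(W(-.06,.117,.066).tolist(),feed=.02,max_force=16)
    s=observe();print(r,s['time_s'],L(s['eef_pos']),s['ft_force'])
move_l(W(-.15,.117,.07).tolist(),feed=.15)
move_l(W(-.16,.05,.2).tolist(),feed=.25)
gripper_to(.085)
print(observe()['time_s'])
movep(W(-.03,-.075,.21).tolist(),rot(1))
s=observe();print(s['time_s'])
im,d,K,T=snap("wrist","f_w");
snap("top","f_top")
E
```

```text
True 6.675 [-0.08546288  0.11708124  0.06428111] [0.00201773 0.24297237 0.2944594 ]
True 7.125 [-0.08574321  0.11704237  0.06328556] [-0.88080081  0.30090899 -0.01721847]
9.2167
9.9667
```

View pics/f_w.png

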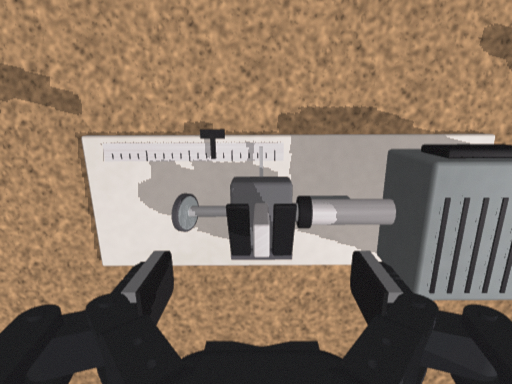

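View pics/f_top.png

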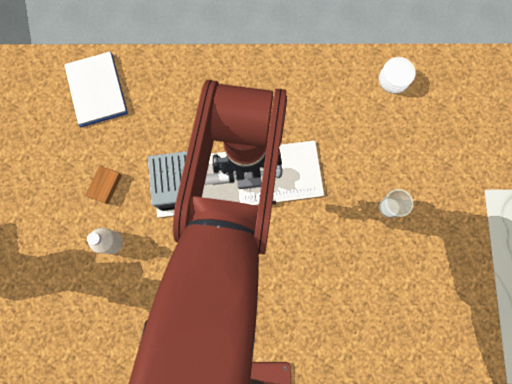

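Wrist view: drawer front sits against the house (422–510, ~150), mark T at (213,145), pointer at (262,150), fin at about (262,232) between the black prongs. Zooming in to measure.

```bash
python3 -W ignore - <<'E'
from h import *
im,d,K,T=load("pics/f_w.npz")
cv2.imwrite("pics/g.png",cv2.resize(im[115:275,165:325,::-1],None,fx=3.75,fy=3.75,interpolation=cv2.INTER_CUBIC))
X=cloud(d,K,T); l=np.stack([(X-O)@ex,(X-O)@ey,X[...,2]],-1)
m=(l[...,2]>.055)&(l[...,0]<-.067)&(l[...,1]>.06)&(l[...,1]<.17)
print("front",np.percentile(l[m],[5,50,95],axis=0).round(4).tolist())
m=(l[...,2]>.10)&(l[...,1]<.0)&(l[...,1]>-.12)&(abs(l[...,0])<.03)
print("fin",np.percentile(l[m],[3,50,97],axis=0).round(4).tolist())
g=im.sum(2); m=(l[...,2]<.03)&(g<120)&(l[...,0]<-.04)&(abs(l[...,1]+.128)<.03)
print("mark all",np.percentile(l[m],[3,50,97],axis=0).round(4).tolist())
for n,uv,z in [("mark",(213,148),.0145),("pointer",(262,150),.023)]: print(n,L(px2plane(K,T,uv,z)))
E
```

```text
front [[-0.0754, 0.0808, 0.0644], [-0.073, 0.1026, 0.0989], [-0.0679, 0.1387, 0.1014]]
fin [[-0.0298, -0.1163, 0.1143], [-0.0252, -0.0309, 0.2504], [0.0085, -0.0045, 0.2793]]
mark all [[-0.0856, -0.1379, 0.0182], [-0.0795, -0.1261, 0.0195], [-0.058, -0.1148, 0.0208]]
mark [-0.06623842 -0.12678415  0.0145    ]
pointer [-0.0649855  -0.07264769  0.023     ]
```

View pics/g.png

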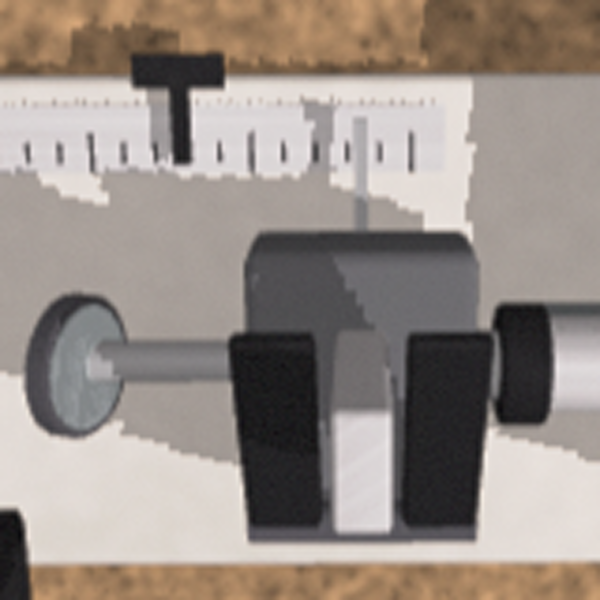

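Drawer front is at x≈-0.073, which is home for an 8 mm plate. Pointer to mark is about 54 mm in both views. Grasping the fin above the raised prongs next.

```bash
python3 -W ignore - <<'E'
from h import *
im,d,K,T=load("pics/f_w.npz")
f=lambda u,v:(165+(u+.5)/3.75-.5,115+(v+.5)/3.75-.5)
print("mark",L(px2plane(K,T,f(180,125),.0145)),"ptr",L(px2plane(K,T,f(361,122),.0235)))
print("fin top far/near",[L(px2plane(K,T,f(u,v),.119)) for u,v in [(362,409),(362,533)]])
move_l(W(.0,-.0745,.16).tolist(),feed=.15)
r=move_l(W(.0,-.0745,.100).tolist(),feed=.1,max_force=10)
s=observe();print(r,s['time_s'],L(s['eef_pos']),s['ft_force'])
gripper_to(0.0,30)
s=observe();print(s['time_s'],L(s['eef_pos']),s['ft_force'],s['opening'])
snap("wrist","h_w");snap("scene","h_s")
E
```

```text
mark [-0.06627509 -0.12718771  0.0145    ] ptr [-0.06806685 -0.07383303  0.0235    ]
fin top far/near [array([-0.01596137, -0.07364864,  0.119     ]), array([ 0.01381315, -0.07366487,  0.119     ])]
False 11.3583 [ 0.00042726 -0.07460731  0.10053339] [0.29113032 0.48839335 0.34177165]
12.0 [ 8.45328247e-05 -7.46804328e-02  1.00286392e-01] [-0.87967727 -0.53466551  1.32397526] 0.013261240576226449
```

View pics/h_w.png

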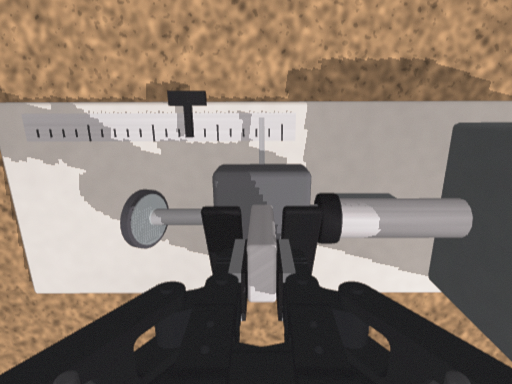

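View pics/h_s.png

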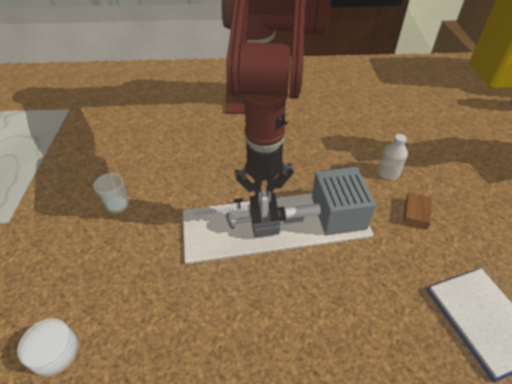

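Fin is gripped (opening 13.3 mm, jaws on it at about (262,250)) and the lever is still raised. Drawing out 53.6 mm.

```bash
python3 -W ignore - <<'E'
from h import *
move_l(W(.0,-.0747-.0536,.100).tolist(),feed=.06)
hold(.2)
s=observe();print(s['time_s'],L(s['eef_pos']),s['ft_force'],s['opening'])
im,d,K,T=snap("wrist","i_w")
cv2.imwrite("pics/i.png",cv2.resize(im[80:230,190:350,::-1],None,fx=4,fy=4,interpolation=cv2.INTER_CUBIC))
E
```

```text
13.35 [ 0.00023715 -0.12800793  0.10024219] [-0.16947813  2.57053238  5.15211761] 0.0131239268167555
```

View pics/i.png

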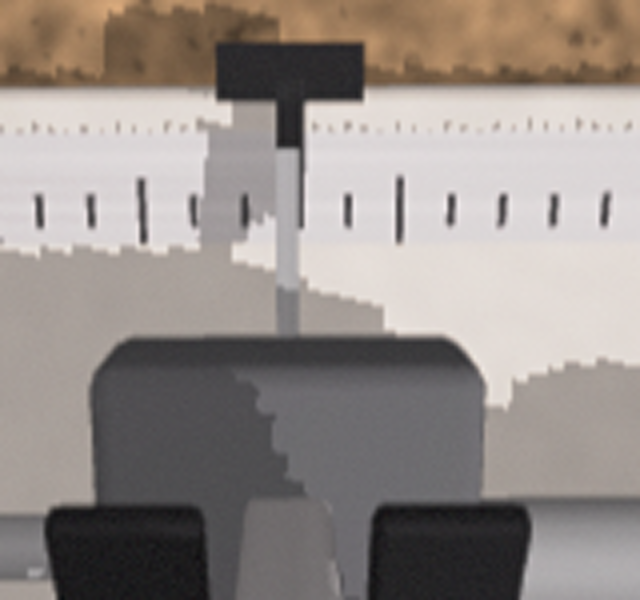

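Pointer (crop x≈287) and mark bar (≈290) are aligned to within about 1 mm, with the lever up. Lightening the grip and sliding down the fin to shut the lever.

```bash
python3 -W ignore - <<'E'
from h import *
gripper_to(0.0,20); hold(.15)
p=[]
for z in [.095,.09,.085,.08,.075,.071,.068,.066]:
    r=move_l(W(.0,-.1284,z).tolist(),feed=.03,max_force=45)
    s=observe();print(z,r,round(s['time_s'],2),L(s['eef_pos']).round(4),s['ft_force'].round(1),round(s['opening'],4))
    if r: break
im,d,K,T=snap("wrist","j_w"); snap("scene","j_s")
cv2.imwrite("pics/j.png",cv2.resize(im[40:240,150:390,::-1],None,fx=3,fy=3,interpolation=cv2.INTER_CUBIC))
E
```

```text
0.095 True 13.97 [ 0.0003 -0.128   0.1003] [-1.9  4.3  6. ] 0.013
```

View pics/j.png

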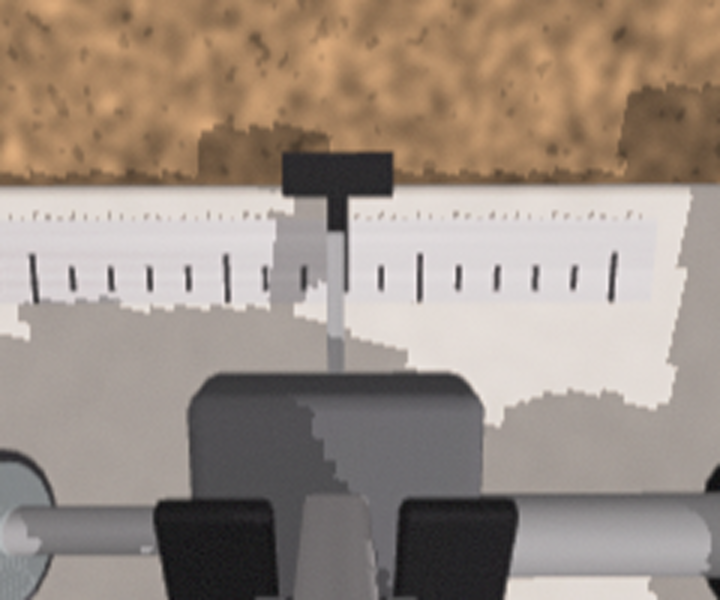

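The light grip is still too sticky to slide: 45 N without motion. I'll ease the jaws by 1–2 mm. The spring keeps the fin against the +y finger, so I can slide down and then re-grip.

```bash
python3 -W ignore - <<'E'
from h import *
gripper_to(0.0155,20); hold(.1)
s=observe();print(round(s['time_s'],2),L(s['eef_pos']).round(4),s['ft_force'].round(1),round(s['opening'],4))
for z in [.097,.094]:
    r=move_l(W(.0,-.129,z).tolist(),feed=.03,max_force=25)
    s=observe();print(z,r,round(s['time_s'],2),L(s['eef_pos']).round(4),s['ft_force'].round(1),round(s['opening'],4))
    if r: break
im,d,K,T=snap("wrist","k_w")
cv2.imwrite("pics/k.png",cv2.resize(im[40:240,150:390,::-1],None,fx=3,fy=3,interpolation=cv2.INTER_CUBIC))
E
```

```text
14.39 [ 1.000e-04 -1.275e-01  9.960e-02] [-1.   4.3  2.6] 0.0155
0.097 False 14.64 [-0.     -0.1288  0.0966] [ 1.4  5.  -0.7] 0.0156
0.094 False 14.89 [-1.000e-04 -1.288e-01  9.360e-02] [ 2.9  5.1 -1.6] 0.0157
```

View pics/k.png

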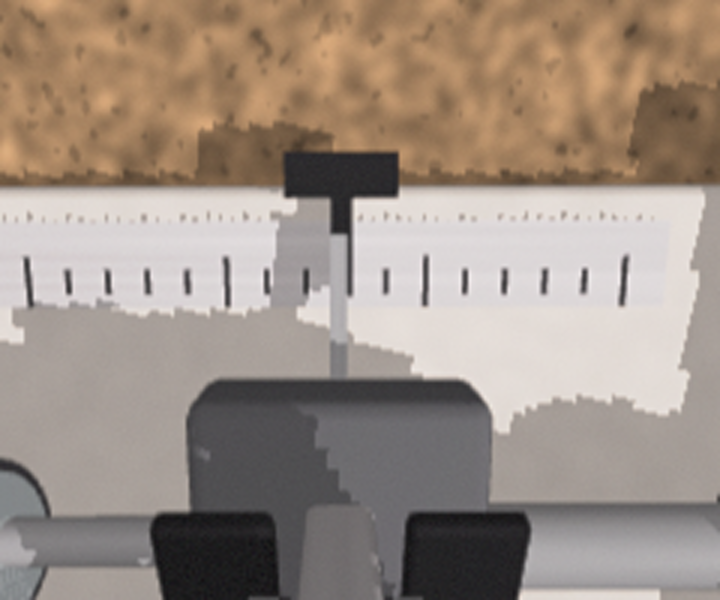

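Sliding freely now. The pointer (338) and bar (341) are still aligned, and 5 N along y shows the finger carries the spring. Continuing down.

```bash
python3 -W ignore - <<'E'
from h import *
for z in [.088,.082,.076,.071,.068,.066]:
    r=move_l(W(.0,-.129,z).tolist(),feed=.04,max_force=30)
    s=observe();print(z,r,round(s['time_s'],2),L(s['eef_pos']).round(4),s['ft_force'].round(1),round(s['opening'],4))
    if r: break
im,d,K,T=snap("wrist","l_w"); snap("scene","l_s")
cv2.imwrite("pics/l.png",cv2.resize(im[40:300,150:390,::-1],None,fx=2.3,fy=2.3,interpolation=cv2.INTER_CUBIC))
E
```

```text
0.088 False 15.24 [-0.     -0.1291  0.0879] [ 2.4  5.2 -1.3] 0.0158
0.082 False 15.54 [ 0.0002 -0.1292  0.0824] [0.2 4.3 2.1] 0.0155
0.076 False 15.84 [ 1.000e-04 -1.292e-01  7.630e-02] [0.5 3.7 3.6] 0.0157
0.071 False 16.12 [-0.     -0.1292  0.0712] [-0.9  3.5  3.3] 0.0155
0.068 False 16.37 [-1.000e-04 -1.291e-01  6.820e-02] [-0.9  3.4  5.2] 0.0153
0.066 False 16.62 [-0.0002 -0.1291  0.0662] [-1.4  2.8  4.9] 0.0155
```

View pics/l.png

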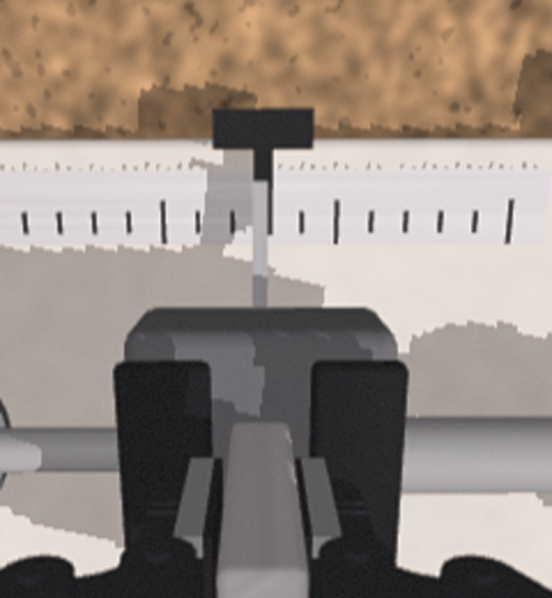

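Lever is nearly flat and the pointer (260) is on the bar (263). Pressing on to the stop.

```bash
python3 -W ignore - <<'E'
from h import *
for z in [.0645,.063,.0615,.06,.0585]:
    r=move_l(W(.0,-.129,z).tolist(),feed=.02,max_force=25)
    s=observe();print(z,r,round(s['time_s'],2),L(s['eef_pos']).round(4),s['ft_force'].round(1),round(s['opening'],4))
    if r or s['ft_force'][2]>22: break
im,d,K,T=snap("wrist","m_w")
X=cloud(d,K,T); l=np.stack([(X-O)@ex,(X-O)@ey,X[...,2]],-1)
# prong tops: lever slope
g=im.sum(2)
for sg in (-1,1):
    m=(abs(l[...,1]+.128-sg*.022)<.008)&(l[...,0]>-.03)&(l[...,0]<-.012)&(l[...,2]>.05)&(l[...,2]<.1)&(g<150)
    A=l[m]; print(m.sum(),np.median(A,0),np.polyfit(A[:,0],A[:,2],1))
cv2.imwrite("pics/m.png",cv2.resize(im[40:300,150:390,::-1],None,fx=2.3,fy=2.3,interpolation=cv2.INTER_CUBIC))
E
```

```text
0.0645 False 16.97 [-1.000e-04 -1.291e-01  6.510e-02] [-3.9  4.9  8.1] 0.0156
0.063 False 17.22 [-1.000e-04 -1.293e-01  6.480e-02] [-7.3  4.5 15.8] 0.0156
0.0615 False 17.47 [ 0.     -0.1296  0.0646] [-11.4   3.5  24.7] 0.0154
1090 [-0.02131403 -0.14996312  0.06416109] [0.01575834 0.06449309]
1093 [-0.02116948 -0.10595716  0.06419948] [0.01073873 0.06439498]
```

View pics/m.png

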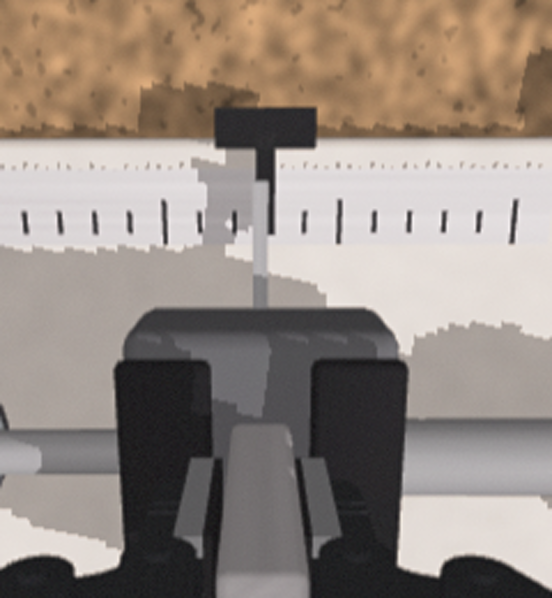

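Lever is shut: prong tops at 64 mm, slope ≈0.01 rad. Re-gripping firmly with a light downward press, then checking.

```bash
python3 -W ignore - <<'E'
from h import *
move_l(W(.0,-.1278,.0632).tolist(),feed=.02)
gripper_to(0.0,30); hold(.4)
s=observe();print(round(s['time_s'],2),L(s['eef_pos']).round(4),s['ft_force'].round(1),round(s['opening'],4))
im,d,K,T=snap("wrist","n_w"); sc=snap("scene","n_s")
X=cloud(d,K,T); l=np.stack([(X-O)@ex,(X-O)@ey,X[...,2]],-1);g=im.sum(2)
for sg in (-1,1):
    m=(abs(l[...,1]+.128-sg*.022)<.008)&(l[...,0]>-.03)&(l[...,0]<-.012)&(l[...,2]>.05)&(l[...,2]<.1)&(g<150)
    A=l[m]; print(np.median(A,0).round(4),np.polyfit(A[:,0],A[:,2],1).round(4))
m=(l[...,2]>.055)&(l[...,2]<.1)&(l[...,0]<-.067)&(l[...,0]>-.14)&(l[...,1]>.08)&(l[...,1]<.16)
print("front",m.sum())
cv2.imwrite("pics/n.png",cv2.resize(im[70:170,200:340,::-1],None,fx=5,fy=5,interpolation=cv2.INTER_CUBIC))
E
```

```text
18.38 [-0.     -0.1281  0.0651] [-7.1  3.6 16.7] 0.0137
[-0.0213 -0.15    0.0645] [0.0045 0.0646]
[-0.0212 -0.106   0.0645] [-0.0066  0.0644]
front 0
```

View pics/n.png

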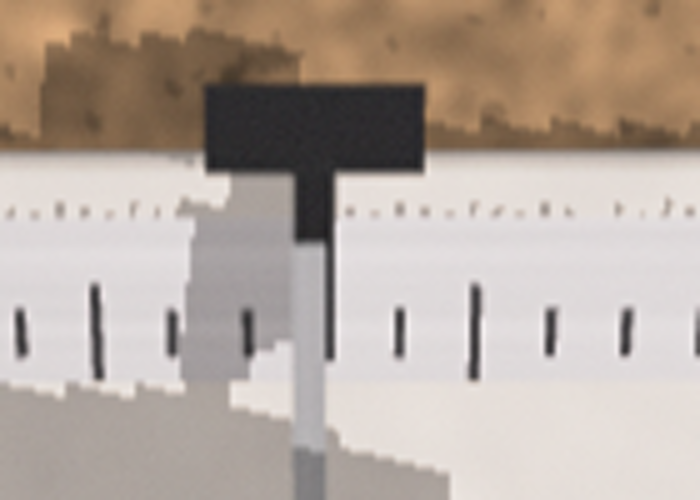

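View pics/n_s.png

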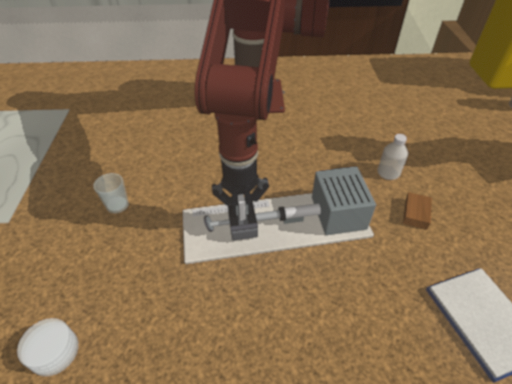

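The pointer (309) is within about 1 mm of the bar (315). The prongs are flat, the fin is gripped, and the bottle, beaker and box look unmoved. Handing in.

```bash
python3 -W ignore - <<'E'
from h import *
hold(.3); s=observe();print(round(s['time_s'],2),L(s['eef_pos']).round(4),s['ft_force'].round(1),round(s['opening'],4))
job_done()
E
```

```text
18.78 [-0.     -0.1281  0.0651] [-8.2  3.5 15.2] 0.0133
the job is handed in; nothing more can be done
```

The job is handed in at 18.8 s, and every check I made came out right. `job_done` gives no verdict, so I can't confirm how it was judged.

**What I did:** I pushed the drawer home to a solid stop, pinched the fin above the raised lever and drew the leg out about 54 mm to the mark. With the fin still held there, I slid the fingers down it to press the lever flat. I finished with a 30 N grip set and a light downward press of about 15 N.

**Last checks:**
- **Pointer:** within about 1 mm of the mark along the leg.
- **Lever:** both prong tops at 64.5 mm and sloping less than 0.01 rad, so it is shut.
- **Fin:** the fingers stopped at a 13.3 mm opening on the 14 mm fin, so it is held.
- **Drawer:** the front sat about 73 mm from the lamp's centre line, which is home for a roughly 8 mm plate. I measured this just after the push. At the end the wrist camera could not see the drawer, so I did not re-measure it.
- **Bottle, beaker and slide box:** they look unmoved in the final scene picture. I did not measure their positions again.

**One thing went differently:** the first slide down the fin stuck, stopping at the 45 N limit even with the lightest 20 N grip. I eased the jaws about 2 mm, so the leg's spring held the fin against one finger (about 3 to 5 N sideways at the wrist) during the press. I tightened the grip again afterwards. The pointer stayed on the mark throughout.

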